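# Take the notched sample plate off its hooks and present its label

## Robot

A 7-joint arm with a two-finger parallel gripper is mounted at the origin on a cart in front of the work surface, level with it; the furniture and walls round the work are solid. World frame = base frame: x ahead of the robot, y to its left, z up, the work surface at z = 0. Lengths are in m, angles in rad, forces in N, time in s.
With the tool pointing down it reaches from about 0.35 to 0.9 m from the base axis. Payload 7.2 kg.
Tool frame: the origin (TCP) lies on the centre line of the jaws, within the pads' length; the fingertips stand 19 mm ahead of it and the grasp point (between the pads) is the TCP (manip.finger_overhang is the distance from the TCP to the fingertips, in m); z points along the fingers, y is the line along which they close (so a half turn about z gives the same grasp; the last joint's range is limited). The gripper opens to 88 mm and grips with 3 to 60 N. Pads are 20 mm wide; open, the fingers measure 115 mm over their backs; the gripper's body (75 mm by 178 mm) begins 61 mm behind the grasp point.
Start: joints at [1.234, 0.411, -0.013, 1.596, 0.006, 1.134, -0.082], TCP at [0.166, -0.603, 0.242] pointing down, gripper open.
Joint ranges: [-2.95, 2.95], [-0.29, 1.99], [-1.47, 1.44], [0.14, 2.54], [-1.03, 4.17], [0.13, 1.85], [-2.86, 2.86]. Speed limits (rad/s): [2.39, 2.39, 3.01, 3.01, 3.14, 3.14, 3.14].

## Interface

Orientations are given as a rotation vector (axis times angle).
In Python, from plant import manip gives the robot as it stands.
- The arm moves only by the shell command python3 -m inch 'ROWS' [FORCE]. ROWS is JSON, a list of rows, each a list of 3 entries, a list of its own where there are three numbers: the turn, a rotation vector about the tool's x, y, z as a fraction of full scale, then the shift along the tool's x, y, z as a fraction of full scale, then the closure, from -1 (fully open) to 1 (shut). A call has 1 to 5 rows; each row shifts and turns the commanded pose from where the row before left it, along the tool's axes as they then stand; what a row does not reach is not made up. Full scale, the value 1, is 750 mm for a shift and pi rad for a turn. A row lasts 1/12 s, in which the tool goes at most 41.7 mm and 7.16 degrees, less where a joint would pass 70% of its speed; a pose out of reach is approached as far as the arm can. A call with a number of a shift or a turn outside -1 to 1 is refused whole. A call with a gripper value outside its range is refused whole. The fingers move at their own pace and stop on an object; FORCE is the grip in N (left out, the last holds). Time passes only in rows, so rows that do not move let the fingers close. It gives the time, the measured TCP pose, the force, the opening and the grip force at its end, in the units of the state.
- manip.sense(): the state, without advancing time (a new reading comes with each control period).
- manip.camera(name): name is "side" or "top"; returns a dict with "image" (480x640x3 uint8, red, green, blue), "range_z" (480x640 float32, m along the optical axis (not along the pixel's ray), 0 where there is no reading), "intrinsics" (3x3 intrinsics, pixels), "R" (3x3) and "t" (3): a world point X has camera coordinates R X + t. Camera axes: x right, y down, z forward; pixel columns grow to the right and rows downward; lengths in m; the calibration is good to about 2 mm. A picture is of the moment at which its call begins.
- manip.sign_off(): hands the job in; it is judged then, once.
The state is a dict: "t": time; "qpos": joint angles; "dq": joint speeds; "joint_efforts": joint torques, N m; "position": TCP position; "orientation": TCP orientation; "ft_force": force on the tool from outside, world axes, zero at the start; "torque": the same for the moment, N m; "opening": finger opening in m; "grip_force": force on a finger pad.
Only numpy, scipy, OpenCV 4.12 (cv2) and the standard library are available. Lean on these libraries where they do the work, as an engineer would, in place of code of your own. Each camera call takes 0.05 s, during which the arm holds its last target. There are 200 camera calls.

## Task

Lift the blue sample plate, the one with the corner notch, up and off its two hooks without dropping it. The notch tells which end is frosted and which face carries the label: hold the plate about 15 cm above the middle of the white sketch pad, lengthwise with the pad, frosted end to the robot's left and label face up (leaning at 45 degrees or flatter), for the overhead camera to read. Finish still holding it there, motionless, with the grey plate still hanging and all other things left where they are.

Things in the scene. Friction and masses are not known exactly. Their poses are not given: they have to be found in the camera images.
- sample: blue plate, 120 long x 60 high x 5 mm thick, 30 to 60 g, loose, hanging upright, long sides level. Origin: middle of its lower long edge; z up to the upper (hanging) edge; x = normal of the label face; y along the plate to the frosted end. The 38 mm at the frosted end are matt white with 3 black lines on the label face only; the back is plain blue
- sample_center (a point): centre of the blue plate, 30 mm above its origin along its z. Two slots go through the plate, 9 mm wide (y), 20 mm high, centred at y = -40 and +40 mm from its origin, z from 32 to 52 mm; between them the middle of the upper edge is free to be gripped across the 5 mm thickness, fingers from above
- frosted_edge (a point): middle of the short edge at the frosted end of the blue plate, 60 mm from its centre along its y. The 12 x 12 mm corner notch is at the upper corner of this end: looking at the label face with the hanging edge up, the notch is at the upper right; looking at the back, it is at the upper left
- blank: grey plate of the same size and slots, loose, no notch, no label; hangs on the other side of the hanger. Origin as the blue plate's. To come off, a plate must be raised 7 to 15 mm (11 is best; more, and its slots catch the wires from below), then moved at least 20 mm straight outwards, away from the post
- hanger: fixed steel hanger, turned any way. Origin: centre of its round foot (110 mm wide), z up. Post to z = 149 mm; crossbar along y at z = 140; from its ends (y = -40, +40) 5 mm hook wires run level to x = +80 and -80 mm, their upturned tips 7 mm above the wire. Blue plate on the +x or the -x pair, grey on the other, about 70 mm from the post, upper edge 150 mm above the bench
- pad: white sketch pad lying flat, fixed, 152 x 215 x 11 mm. Origin: centre of its underside on the bench; its x roughly away from the robot, its y (the 215 mm length) roughly to the robot's left
- red_jar: jar with yellow lid, 60 mm across, 75 mm high, loose bystander. Origin: centre of its underside
- black_tape: black tape roll, 60 x 62 x 50 mm, loose bystander. Origin: centre of its underside
- glue_c: white glue bottle with yellow cap, 39 x 48 x 107 mm, loose bystander. Origin: centre of its underside
Mind the look-alikes: they are no part of the job. There is more than one size of the blank; the job needs the larger. Several things have the shape of the sample; the one meant has the colours described above.

How it is judged:
By the outcome, as a careful person would: the job done as asked, in the order asked, and still so for the second after the job is handed in, while the arm keeps its last pose, push and grip.
It also fails if it takes over 38 s, if anything falls off the work surface, if the arm or the gripper's body presses on something with over 40 N, if the wrist force passes 120 N, or if a joint passes its speed limit or range.

## Working session

There is one attempt and no reset: what is moved stays moved. The work goes in short steps, Python scripts to look and compute and a shell command to move; the robot and the scene stay as the last step left them, time stands still between calls to the robot, and variables do not carry over. Pictures are saved under pics/ and viewed, at most 10 in all, crops included, and the job is handed in when it is done.

```bash
ls; mkdir -p pics; python3 - <<'E'
from plant import manip
import cv2,numpy as np
for n in("side","top"):
    c=manip.camera(n); cv2.imwrite(f"pics/{n}0.png",c["image"][:,:,::-1]); np.savez(f"{n}0.npz",**c)
    print(n,c["intrinsics"].round(1).tolist(),(-c["R"].T@c["t"]).round(3),c["R"].round(2).tolist())
print(manip.sense())
E
```

```text
pics
side [[505.9, 0.0, 321.5], [0.0, 505.9, 235.7], [0.0, 0.0, 1.0]] [ 0.214 -0.471  0.911] [[0.73, -0.68, 0.0], [-0.58, -0.62, -0.53], [0.36, 0.39, -0.85]]
top [[440.6, 0.0, 325.8], [0.0, 440.6, 239.5], [0.0, 0.0, 1.0]] [ 0.468 -0.114  1.085] [[-0.01, -1.0, 0.0], [-0.99, 0.01, -0.11], [0.11, -0.0, -0.99]]
{'t': 0.1, 'qpos': array([ 1.23379509,  0.41181809, -0.01272134,  1.59693484,  0.00559344,
        1.13428988, -0.08222917]), 'dq': array([ 0.00071611, -0.00226545,  0.00041174, -0.00088104,  0.00079961,
        0.00021074, -0.00108607]), 'joint_efforts': array([ 3.02709355e-03, -5.89097071e+01,  6.44082483e-01, -2.91711116e+01,
       -5.37448854e-02,  1.44641500e-02,  1.06992593e-04]), 'position': array([ 0.16584767, -0.60216371,  0.24090468]), 'orientation': array([-3.11188656e+00, -4.20777182e-01,  4.36961688e-04]), 'ft_force': array([ 0.54177934,  0.41941478, -0.57753269]), 'torque': array([ 0.00876328,  0.02224616, -0.04241784]), 'grip_force': 0.0, 'opening': 0.08771402717095624}
```

View pics/side0.png

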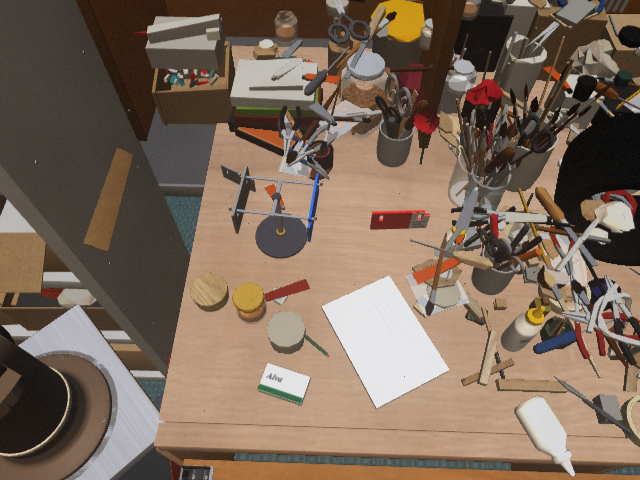

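View pics/top0.png

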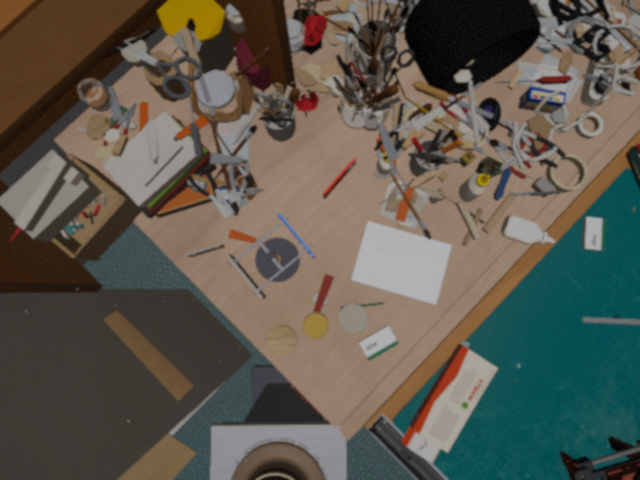

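The side view shows the blue plate edge-on at about (315,205) on the hanger and grey at (242,200). The top view has the blue plate from (278,213) to (313,257), the post at about (280,258) and the pad at about (402,262). I'll zoom in to find the notch.

```bash
python3 - <<'E'
import cv2,numpy as np
a=cv2.imread("pics/side0.png")[150:260,210:340]; b=cv2.imread("pics/top0.png")[200:310,180:325]
s=cv2.resize(a,None,fx=5,fy=5,interpolation=cv2.INTER_CUBIC)
cv2.imwrite("pics/zs.png",s); 
b=cv2.resize(b,None,fx=5,fy=5,interpolation=cv2.INTER_CUBIC); cv2.imwrite("pics/zt.png",b)
E
```

```text
(no output)
```

View pics/zs.png

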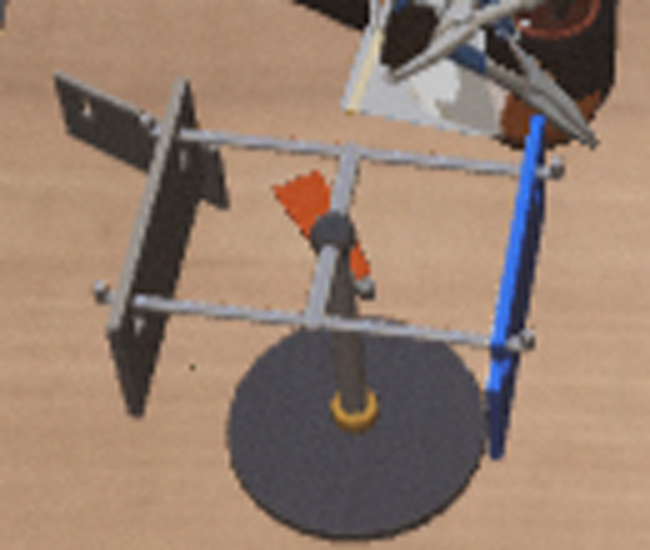

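View pics/zt.png

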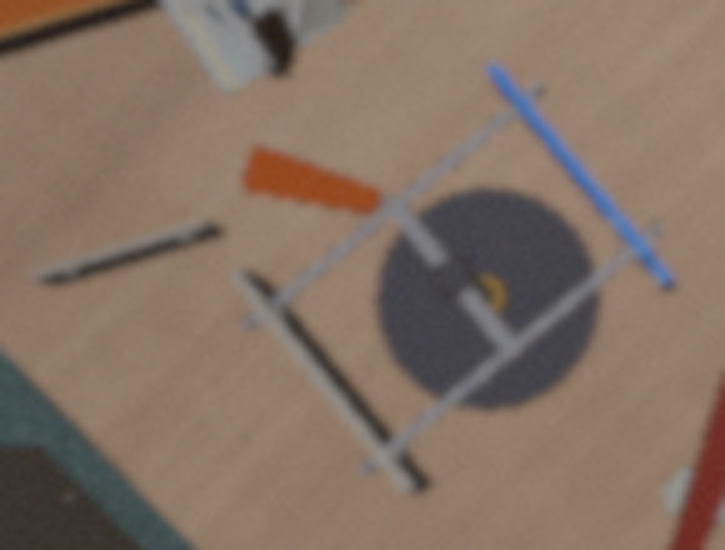

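The zoomed side view shows a step in the near end of the upper edge, at about crop (497,350–395). No white shows on the outward face. I'll measure to check both.

```bash
cat > h.py <<'E'
import cv2,numpy as np
def ray(c,uv):
    d=c["R"].T@np.linalg.solve(c["intrinsics"],[uv[0],uv[1],1.]); return -c["R"].T@c["t"],d
def onz(c,uv,z):
    o,d=ray(c,uv); return o+d*(z-o[2])/d[2]
def tri(c1,u1,c2,u2):
    o1,d1=ray(c1,u1);o2,d2=ray(c2,u2);s=np.linalg.lstsq(np.c_[d1,-d2],o2-o1,rcond=None)[0]
    a,b=o1+s[0]*d1,o2+s[1]*d2; return (a+b)/2,np.linalg.norm(a-b)
def proj(c,X):
    p=c["intrinsics"]@(c["R"]@np.asarray(X)+c["t"]); return p[:2]/p[2]
def hsv(c): return cv2.cvtColor(c["image"],cv2.COLOR_RGB2HSV)
E
python3 - <<'E'
from h import *
S=dict(np.load("side0.npz"));T=dict(np.load("top0.npz"))
def blob(m,box):
    k=np.zeros_like(m);x0,y0,x1,y1=box;k[y0:y1,x0:x1]=m[y0:y1,x0:x1];return k
for n,c,b in(("side",S,(300,160,325,245)),("top",T,(270,205,320,262))):
    m=blob(cv2.inRange(hsv(c),(100,130,60),(125,255,255)),b)
    ys,xs=np.nonzero(m);p=np.c_[xs,ys];
    v=c["image"][ys,xs].max(1)
    print(n,len(p),cv2.minAreaRect(p.astype(np.float32)), "range",np.percentile(c["range_z"][ys,xs],[0,5,50,95]).round(3))
    if n=="side":
        for y in range(ys.min(),ys.max()+1): print(y,[(x,int(c["image"][y,x].max()),round(float(c["range_z"][y,x]),3)) for x in xs[ys==y]])
    else:
        for y in range(ys.min(),ys.max()+1,4): print(y,xs[ys==y].min(),xs[ys==y].max())
        print(p[ys==ys.min()],p[ys==ys.max()])
# pad
for n,c,b in(("side",S,(310,270,460,415)),("top",T,(340,215,460,310))):
    m=blob(cv2.inRange(hsv(c),(0,0,190 if n=="side" else 170),(180,40,255)),b)
    cs=max(cv2.findContours(m,0,2)[0],key=cv2.contourArea);r=cv2.minAreaRect(cs);q=cv2.approxPolyDP(cs,6,True)[:,0]
    print(n,"pad",r,q.tolist(),[onz(c,u,.011).round(3).tolist() for u in q.astype(float)])
E
```

```text
side 165 ((312.9999694824219, 200.5), (4.228775501251221, 55.900943756103516), 10.007980346679688) range [0.916 0.92  0.944 0.973]
173 [(np.int64(316), 163, 0.974), (np.int64(317), 215, 0.973), (np.int64(318), 180, 0.973)]
174 [(np.int64(316), 219, 0.973), (np.int64(317), 228, 0.972), (np.int64(318), 192, 0.971)]
175 [(np.int64(316), 228, 0.973), (np.int64(317), 229, 0.972), (np.int64(318), 127, 0.974)]
176 [(np.int64(316), 226, 0.971), (np.int64(317), 227, 0.971), (np.int64(318), 110, 0.975)]
177 [(np.int64(315), 187, 0.971), (np.int64(316), 229, 0.969), (np.int64(317), 228, 0.97)]
178 [(np.int64(315), 201, 0.967), (np.int64(316), 228, 0.967), (np.int64(317), 200, 0.967)]
179 [(np.int64(315), 223, 0.967), (np.int64(316), 230, 0.967), (np.int64(317), 192, 0.967)]
180 [(np.int64(315), 226, 0.967), (np.int64(316), 229, 0.963), (np.int64(317), 162, 0.962)]
181 [(np.int64(315), 229, 0.966), (np.int64(316), 229, 0.964), (np.int64(317), 118, 0.967)]
182 [(np.int64(315), 228, 0.965), (np.int64(316), 229, 0.964), (np.int64(317), 114, 0.97)]
183 [(np.int64(314), 211, 0.962), (np.int64(315), 2
[... 3771 characters left out ...]
)]
225 [(np.int64(308), 229, 0.924), (np.int64(309), 231, 0.924), (np.int64(310), 129, 0.925)]
226 [(np.int64(308), 230, 0.923), (np.int64(309), 230, 0.925), (np.int64(310), 113, 0.928)]
227 [(np.int64(308), 204, 0.922), (np.int64(309), 229, 0.923)]
228 [(np.int64(308), 112, 0.921), (np.int64(309), 127, 0.922)]
top 25 ((294.4870910644531, 233.5106658935547), (45.453224182128906, 1.0391223430633545), 50.44033432006836) range [0.936 0.939 0.944 0.949]
216 280 280
220 283 284Traceback (most recent call last):
  File "<stdin>", line 13, in <module>
    return umr_minimum(a, axis, None, out, keepdims, initial, where)
ValueError: zero-size array to reduction operation minimum which has no identity
```

Confirmed: in the side view the upper edge steps down about 10 mm at rows 218–223, so the notch is at the near end. The outward face is plain blue, so the label face looks inward. Next I'll measure precise positions.

```bash
cat > loc.py <<'E'
from h import *
def mk(c,b,lo,hi):
    m=cv2.inRange(hsv(c),lo,hi);k=np.zeros_like(m);x0,y0,x1,y1=b;k[y0:y1,x0:x1]=m[y0:y1,x0:x1];return k
if __name__=="__main__":
    S=dict(np.load("side0.npz"));T=dict(np.load("top0.npz"))
    m=mk(T,(270,205,322,265),(100,75,60),(130,255,255));ys,xs=np.nonzero(m);p=np.c_[xs,ys].astype(float)
    print(len(p)); c0=p.mean(0);d=np.linalg.svd(p-c0)[2][0];d*=np.sign(d[1]);s=(p-c0)@d
    tf,tn=c0+d*(s.min()-.3),c0+d*(s.max()+.3); print("top ends",tf,tn,c0)
    # side: top-edge far end (bright) centre line
    sf=np.array([317.,172.6]); ss=np.array([309.,218.3])  # far end, notch start (108 mm from far)
    print("far tri",tri(T,tf,S,sf))
    tk=tf+(tn-tf)*.9; print("notch-start tri",tri(T,tk,S,ss))
    for z in(.148,.150,.152):
        a,b=onz(T,tf,z),onz(T,tn,z);e,f=onz(S,sf,z),onz(S,ss,z)
        u=(b-a)/np.linalg.norm(b-a)
        print(z,"top",a.round(4),b.round(4),np.linalg.norm(b-a).round(4),"ang",np.degrees(np.arctan2(u[1],u[0])).round(2),"mid",((a+b)/2).round(4),
         "side",e.round(4),f.round(4),np.linalg.norm(f-e).round(4),"ang",np.degrees(np.arctan2(*(f-e)[1::-1])).round(2),"mid",(e+(f-e)/.108*.06).round(4))
    for n,c,b in(("side",S,(310,270,460,415)),("top",T,(340,215,460,310))):
        m=mk(c,b,(0,0,150),(180,40,255))
        cs=max(cv2.findContours(m,0,2)[0],key=cv2.contourArea);q=cv2.boxPoints(cv2.minAreaRect(cs)) if n=="top" else cv2.approxPolyDP(cs,8,True)[:,0]
        P=np.array([onz(c,u,.011) for u in q.astype(float)]);print(n,"pad",q.tolist(),P.round(3).tolist(),P.mean(0).round(4))
        r=cv2.minAreaRect(np.array([onz(c,u,.011)[:2] for u in cs[:,0].astype(float)],np.float32)*1000);print(r)
    # foot
    for c,b in((T,(250,230,305,285)),):
        m=mk(c,b,(0,0,30),(180,90,115));cs=max(cv2.findContours(m,0,2)[0],key=cv2.contourArea);e=cv2.fitEllipse(cv2.convexHull(cs));print("foot",e,onz(c,e[0],.01).round(4))
E
python3 loc.py
```

```text
136
top ends [277.61199504 212.93200744] [313.38263131 256.07244822] [295.08088235 234.        ]
far tri (array([ 0.63084017, -0.01288242,  0.1515443 ]), np.float64(0.0019700597932135336))
notch-start tri (array([ 0.54681854, -0.08196917,  0.1542147 ]), np.float64(0.002542403825917178))
0.148 top [ 0.6307 -0.0119  0.148 ] [ 0.537  -0.0886  0.148 ] 0.121 ang -140.68 mid [ 0.5839 -0.0502  0.148 ] side [ 0.6336 -0.0113  0.148 ] [ 0.5506 -0.0795  0.148 ] 0.1074 ang -140.59 mid [ 0.5875 -0.0492  0.148 ]
0.15 top [ 0.6303 -0.0121  0.15  ] [ 0.5369 -0.0886  0.15  ] 0.1208 ang -140.68 mid [ 0.5836 -0.0504  0.15  ] side [ 0.6325 -0.0125  0.15  ] [ 0.5497 -0.0805  0.15  ] 0.1072 ang -140.59 mid [ 0.5865 -0.0503  0.15  ]
0.152 top [ 0.63   -0.0123  0.152 ] [ 0.5368 -0.0887  0.152 ] 0.1205 ang -140.68 mid [ 0.5834 -0.0505  0.152 ] side [ 0.6314 -0.0137  0.152 ] [ 0.5488 -0.0816  0.152 ] 0.1069 ang -140.59 mid [ 0.5855 -0.0514  0.152 ]
side pad [[388, 275], [322, 306], [377, 408], [448, 370]] [[0.634, -0.218, 0.011], [0.492, -0.177, 0.011], [0.43, -0.382, 0.011], [0.572, -0.424, 0.011]] [ 0.5322 -0.3004  0.011 ]
((532.343505859375, -300.32196044921875), (215.64332580566406, 151.94773864746094), 73.36402893066406)
top pad [[349.32073974609375, 280.3773498535156], [366.67926025390625, 219.62265014648438], [453.45281982421875, 244.41513061523438], [436.09429931640625, 305.1698303222656]] [[0.487, -0.172, 0.011], [0.636, -0.217, 0.011], [0.573, -0.428, 0.011], [0.426, -0.381, 0.011]] [ 0.5309 -0.2993  0.011 ]
((531.0881958007812, -298.6881103515625), (217.72842407226562, 154.75074768066406), 73.28341674804688)
foot ((277.1256408691406, 259.4151916503906), (44.08620071411133, 44.50351333618164), 53.47137451171875) [0.5396 0.0037 0.01  ]
```

```bash
python3 - <<'E'
from h import *
P=[]
for n in("side","top"):
    c=dict(np.load(n+"0.npz"));v,u=np.nonzero(c["range_z"]>.1);z=c["range_z"][v,u]
    X=np.linalg.inv(c["intrinsics"])@np.vstack([u,v,np.ones_like(u)])*z
    P.append((c["R"].T@(X-c["t"][:,None])).T)
P=np.vstack(P)
print("max height (cm) grid; rows x .1...1.0, cols y .5..-.8")
for x in np.arange(.1,1.05,.1):
    print(round(x,1),[int(100*np.percentile(q[:,2],99)) if len(q:=P[(abs(P[:,0]-x)<.05)&(abs(P[:,1]-y)<.05)])>5 else None for y in np.arange(.5,-.85,-.1)])
E
python3 -m inch '[[[0,0,0],[0,0,-0.05],-1],[[0,0,0],[0,0,-0.05],-1],[[0,0,0],[0,0,0],-1]]'
```

```text
max height (cm) grid; rows x .1...1.0, cols y .5..-.8
0.1 [-1, -2, 11, 10, 1, 30, 1, 0, 0, 0, -3, -3, -3, -3]
0.2 [-1, -2, 11, 50, 0, 0, 0, 0, 0, 0, 34, 39, -3, -3]
0.3 [None, None, 53, 55, 0, 3, 0, 1, 1, 0, 0, -3, -3, -3]
0.4 [None, 42, 45, 0, 0, 3, 7, 5, 1, 1, 0, -3, -3, -3]
0.5 [33, 36, 0, 0, 15, 15, 14, 1, 1, 1, 0, 0, -3, -3]
0.6 [27, 18, 59, 61, 11, 15, 15, 1, 12, 4, 4, 4, 3, -1]
0.7 [22, 22, 13, 61, 61, 1, 6, 13, 14, 16, 15, 15, 3, 2]
0.8 [18, 15, 15, 62, 61, 22, 0, 27, 16, 17, 16, 16, 6, 2]
0.9 [11, 13, 23, 23, 23, 38, 26, 25, 24, 23, 14, 6, 6, 10]
1.0 [12, 12, 23, 25, 27, 37, 20, 32, 33, 26, 26, 22, 12, 11]
t: 0.35
position: [0.1667, -0.6049, 0.3237]
orientation: [3.104, 0.419, 0.003]
ft_force: [0.7, -0.6, 1.4]
opening: 0.0876
grip_force: 0.0
```

```bash
python3 - <<'E'
from h import *
for n in("side","top"):
    c=dict(np.load(n+"0.npz"));v,u=np.nonzero(c["range_z"]>.1);z=c["range_z"][v,u]
    X=np.linalg.inv(c["intrinsics"])@np.vstack([u,v,np.ones_like(u)])*z
    P=(c["R"].T@(X-c["t"][:,None])).T
    k=(P[:,2]>.19)&(P[:,0]>.35)&(P[:,0]<1)&(abs(P[:,1])<.5);Q=P[k];d=np.hypot(Q[:,0]-.585,Q[:,1]+.05)
    i=np.argsort(d)[:400:40];print(n,np.c_[Q[i],d[i]].round(3).tolist(),np.c_[u,v][k][i].tolist())
E
```

```text
side [[0.815, -0.033, 0.207, 0.231], [0.822, -0.046, 0.193, 0.237], [0.821, -0.002, 0.2, 0.241], [0.827, 0.015, 0.205, 0.251], [0.846, -0.047, 0.194, 0.261], [0.849, -0.042, 0.225, 0.264], [0.811, -0.194, 0.291, 0.268], [0.854, -0.017, 0.23, 0.271], [0.855, -0.007, 0.211, 0.273], [0.856, -0.002, 0.217, 0.276]] [[393, 110], [399, 117], [383, 103], [379, 95], [408, 111], [409, 97], [468, 124], [402, 87], [397, 92], [396, 88]]
top [[0.814, -0.025, 0.209, 0.23], [0.822, -0.04, 0.199, 0.238], [0.824, -0.008, 0.194, 0.243], [0.762, 0.121, 0.603, 0.246], [0.752, 0.132, 0.597, 0.247], [0.763, 0.121, 0.608, 0.247], [0.747, 0.137, 0.604, 0.247], [0.759, 0.126, 0.594, 0.247], [0.765, 0.12, 0.602, 0.247], [0.755, 0.129, 0.6, 0.247]] [[281, 120], [289, 118], [274, 118], [121, 35], [114, 46], [119, 32], [107, 47], [121, 42], [123, 33], [115, 42]]
```

```bash
M='-m inch'
python3 -m inch '[[[0,0,0],[0.0408,-0.0312,0],-1],[[0,0,0],[0.0408,-0.0312,0],-1],[[0,0,0],[0.0408,-0.0312,0],-1],[[0,0,0],[0.0408,-0.0312,0],-1],[[0,0,0],[0.0408,-0.0312,0],-1]]' | head -2
python3 -m inch '[[[0,0,0],[0.0408,-0.0312,0],-1],[[0,0,0],[0.0408,-0.0312,0],-1],[[0,0,0],[0.0408,-0.0312,0],-1],[[0,0,0],[0.0408,-0.0312,0],-1],[[0,0,0],[0.0408,-0.0312,0],-1]]' |head -2
python3 -m inch '[[[0,0,0],[0.0408,-0.0312,0],-1],[[0,0,0],[0.0408,-0.0312,0],-1],[[0,0,0],[0.0408,-0.0312,0],-1],[[0,0,0],[0.0408,-0.0312,0],-1],[[0,0,0],[0.0408,-0.0312,0],-1]]'
python3 -c "
from plant import manip;print(manip.sense()['qpos'].round(3))"
```

```text
t: 0.77
position: [0.2831, -0.4474, 0.3163]
t: 1.18
position: [0.3995, -0.294, 0.3165]
t: 1.6
position: [0.5159, -0.1406, 0.3165]
orientation: [3.113, 0.421, 0.0]
ft_force: [1.4, 0.5, 0.7]
opening: 0.0877
grip_force: 0.0
[ 0.496  0.227 -0.386  1.689  0.09   1.243 -1.212]
```

```bash
python3 -m inch '[[[0,0,0],[0.0403,-0.0307,0],0],[[0,0,0],[0.0403,-0.0307,0],0],[[0,0,0],[0.0403,-0.0307,0],0]]' | head -3
for i in 1 2 3 4 5 6; do python3 -m inch '[[[0,0,-0.03777],[0,0,0],0],[[0,0,-0.03777],[0,0,0],0],[[0,0,-0.03777],[0,0,0],0],[[0,0,-0.03777],[0,0,0],0],[[0,0,-0.03777],[0,0,0],0]]' | sed -n 1,3p; done
python3 - <<'E'
from h import *
from plant import manip
from scipy.spatial.transform import Rotation as R
s=manip.sense();print(s['qpos'].round(3),s['opening']);print(R.from_rotvec(s['orientation']).as_matrix().round(4), s['position'].round(4))
for n in("side","top"):
    c=manip.camera(n); cv2.imwrite(f"pics/{n}1.png",c["image"][:,:,::-1]); np.savez(f"{n}1.npz",**c)
E
```

```text
t: 1.85
position: [0.5851, -0.05, 0.3163]
orientation: [3.113, 0.42, -0.0]
t: 2.27
position: [0.5842, -0.0514, 0.3161]
orientation: [-2.85, -1.321, 0.001]
t: 2.68
position: [0.5842, -0.0517, 0.3162]
orientation: [-2.34, -2.096, 0.001]
t: 3.1
position: [0.5842, -0.0517, 0.3162]
orientation: [-1.625, -2.688, 0.0]
t: 3.52
position: [0.5842, -0.0517, 0.3162]
orientation: [-0.768, -3.046, 0.0]
t: 3.93
position: [0.5842, -0.0517, 0.3162]
orientation: [0.156, -3.137, -0.0]
t: 4.35
position: [0.5842, -0.0518, 0.3162]
orientation: [1.066, -2.955, -0.0]
[ 0.783  0.526 -1.148  1.539  0.484  1.392  1.862] 0.044109140145610334
[[-7.696e-01 -6.386e-01 -3.000e-04]
 [-6.386e-01  7.696e-01 -0.000e+00]
 [ 3.000e-04  2.000e-04 -1.000e+00]] [ 0.5842 -0.0518  0.3162]
```

```bash
python3 -m inch '[[[0,0,0],[0,0,0.048],0],[[0,0,0],[0,0,0.048],0],[[0,0,0],[0,0,0.048],0],[[0,0,0],[0,0,0.048],0],[[0,0,0],[0,0,0.048],0]]' 20
python3 - <<'E'
from h import *
from plant import manip
for n in("side","top"):
    c=manip.camera(n); np.savez(f"{n}2.npz",**c)
    cv2.imwrite(f"pics/{n}2.png",c["image"][:,:,::-1])
a=cv2.imread("pics/side2.png")[130:260,200:360];b=cv2.imread("pics/top2.png")[180:310,200:360]
cv2.imwrite("pics/c2.png",cv2.resize(np.vstack([a,b]),None,fx=2.3,fy=2.3,interpolation=cv2.INTER_CUBIC) if 0 else cv2.resize(np.hstack([a,b]),None,fx=2.5,fy=2.5,interpolation=cv2.INTER_CUBIC))
E
```

```text
t: 4.87
position: [0.5841, -0.0519, 0.1349]
orientation: [-1.05, 2.961, -0.0]
ft_force: [0.3, -0.8, -0.1]
opening: 0.0438
grip_force: 0.0
```

View pics/c2.png

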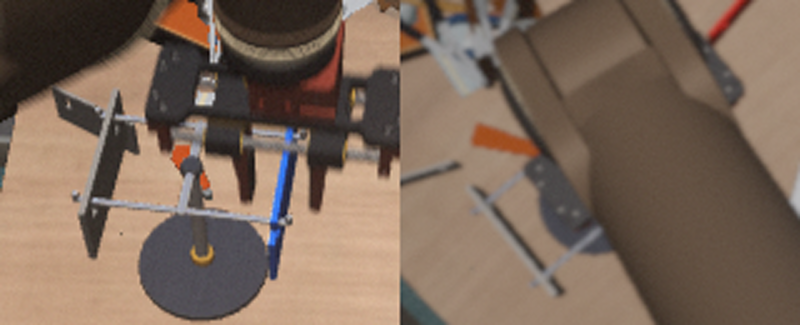

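The fingers straddle the blue plate: crop pixels (245,180) and (316,185), with the plate at about (285,190). Time to close.

```bash
python3 -m inch '[[[0,0,0],[0,0,0],0.5],[[0,0,0],[0,0,0],0.7],[[0,0,0],[0,0,0],0.85],[[0,0,0],[0,0,0],1],[[0,0,0],[0,0,0],1]]' 25
python3 -m inch '[[[0,0,0],[0,0,0],1],[[0,0,0],[0,0,0],1],[[0,0,0],[0,0,0],1],[[0,0,0],[0,0,0],1]]' 25
```

```text
t: 5.38
position: [0.5851, -0.0517, 0.1382]
orientation: [-1.056, 2.957, -0.002]
ft_force: [0.4, -0.2, -0.2]
opening: 0.0141
grip_force: 0.0
t: 5.72
position: [0.5847, -0.0517, 0.1372]
orientation: [-1.057, 2.958, -0.001]
ft_force: [-0.1, -0.9, 6.1]
opening: 0.0045
grip_force: 25.0
```

```bash
python3 -m inch '[[[0,0,0],[0,0,-0.005],1],[[0,0,0],[0,0,-0.005],1],[[0,0,0],[0,0,-0.005],1],[[0,0,0],[0,0,0],1],[[0,0,0],[0,0,0],1]]'
python3 - <<'E'
from h import *
from plant import manip
c=manip.camera("side"); np.savez("side3.npz",**c)
a=c["image"][130:260,200:360,::-1]
cv2.imwrite("pics/c3.png",cv2.resize(a,None,fx=4,fy=4,interpolation=cv2.INTER_CUBIC))
print(manip.sense()["position"])
E
```

```text
t: 6.13
position: [0.5844, -0.0516, 0.1481]
orientation: [-1.058, 2.958, -0.0]
ft_force: [-0.2, 0.6, -1.2]
opening: 0.0049
grip_force: 25.0
[ 0.58430008 -0.05164562  0.14786467]
```

View pics/c3.png

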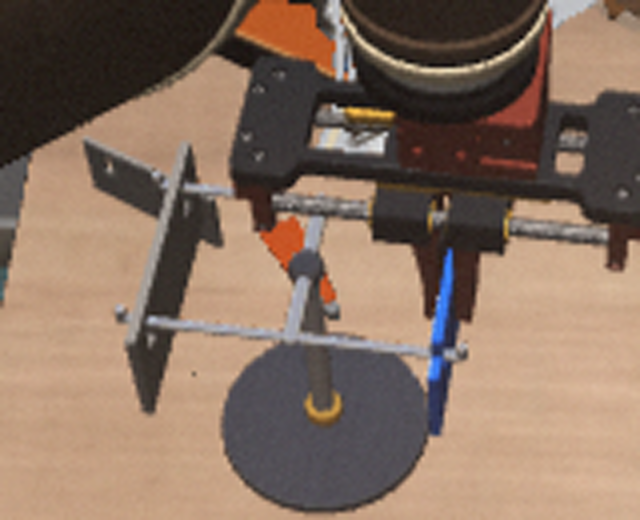

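The gripper holds the plate at about crop (443,330), and the grey plate still hangs. I'll check that the plate itself rose.

```bash
python3 - <<'E'
from loc import *
for f in("side0.npz","side2.npz","side3.npz"):
    c=dict(np.load(f));m=mk(c,(300,200,325,250),(105,130,40),(125,255,255));ys,xs=np.nonzero(m)
    b=mk(c,(304,200,325,250),(105,130,185),(125,255,255));yb,xb=np.nonzero(b)
    print(f,ys.max(),xs[ys==ys.max()],yb.max(),[y for y in range(205,235) if not (yb==y).any()])
E
```

```text
side0.npz 228 [308 309] 227 [219, 220, 221, 222, 228, 229, 230, 231, 232, 233, 234]
side2.npz 228 [308 309] 227 [219, 220, 221, 228, 229, 230, 231, 232, 233, 234]
side3.npz 225 [308 309] 224 [216, 217, 218, 225, 226, 227, 228, 229, 230, 231, 232, 233, 234]
```

```bash
python3 -m inch '[[[0,0,0],[0,-0.01,0],1],[[0,0,0],[0,-0.0133,0],1],[[0,0,0],[0,-0.0133,0],1],[[0,0,0],[0,-0.0133,0],1],[[0,0,0],[0,-0.0133,0],1]]'
python3 -m inch '[[[0,0,0],[0,-0.0133,0],1],[[0,0,0],[0,-0.0133,0],1],[[0,0,0],[0,0,-0.03],1],[[0,0,0],[0,0,-0.04],1],[[0,0,0],[0,0,-0.04],1]]'
python3 -m inch '[[[0,0,0],[0,0,-0.04],1],[[0,0,0],[0,0,-0.04],1],[[0,0,0],[0,0,0],1]]'
python3 - <<'E'
from h import *
from plant import manip
ims=[]
for n in("side","top"):
    c=manip.camera(n); np.savez(n+"4.npz",**c); ims.append(cv2.resize(c["image"][100:400,150:550,::-1],None,fx=1,fy=1))
cv2.imwrite("pics/c4.png",np.hstack(ims))
s=manip.sense();print(s["position"],s["qpos"].round(3))
E
```

```text
t: 6.6
position: [0.6152, -0.0896, 0.1476]
orientation: [1.057, -2.958, -0.0]
ft_force: [1.1, -0.0, -0.1]
opening: 0.0048
grip_force: 25.0
t: 7.02
position: [0.6269, -0.1042, 0.2306]
orientation: [1.057, -2.957, -0.003]
ft_force: [0.9, -0.7, -0.7]
opening: 0.0053
grip_force: 25.0
t: 7.27
position: [0.6295, -0.1031, 0.2967]
orientation: [-1.055, 2.951, -0.004]
ft_force: [0.1, 0.6, -0.3]
opening: 0.0046
grip_force: 25.0
[ 0.62777011 -0.10387083  0.29152548] [ 0.764  0.616 -1.084  1.454  0.546  1.395  1.922]
```

View pics/c4.png

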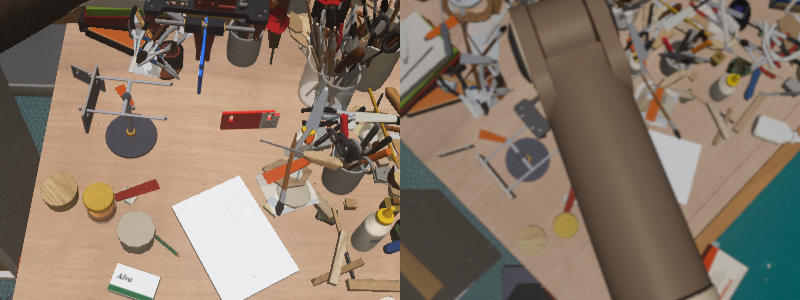

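```bash
python3 -m inch '[[[0,0,0],[0.0458,-0.0169,0],1],[[0,0,0],[0.0458,-0.0169,0],1],[[0,0,0],[0.0458,-0.0169,0],1],[[0,0,0],[0.0458,-0.0169,0],1],[[0,0,0],[0.0458,-0.0169,0],1]]' | sed -n '2p;5p'
python3 -m inch '[[[0,0,0],[0.0458,-0.0169,0],1],[[0,0,0.03688],[0,0,0],1],[[0,0,0.03688],[0,0,0],1]]' | sed -n '2p;5p'
for i in 1 2 3 4; do python3 -m inch '[[[0,0,0.03688],[0,0,0],1],[[0,0,0.03688],[0,0,0],1],[[0,0,0.03688],[0,0,0],1],[[0,0,0.03688],[0,0,0],1],[[0,0,0.03688],[0,0,0],1]]' | sed -n '1,3p;5p'; done
python3 -c "
from plant import manip
from scipy.spatial.transform import Rotation as R
s=manip.sense();print(s['qpos'].round(3),s['position'],s['grip_force']);print(R.from_rotvec(s['orientation']).as_matrix().round(3))"
```

```text
position: [0.5328, -0.2633, 0.2887]
opening: 0.0046
position: [0.5134, -0.2972, 0.2881]
opening: 0.0049
t: 8.45
position: [0.5152, -0.2935, 0.2887]
orientation: [-0.204, -3.133, -0.002]
opening: 0.0047
t: 8.87
position: [0.5152, -0.2935, 0.2886]
orientation: [-1.09, -2.944, -0.001]
opening: 0.0048
t: 9.28
position: [0.5152, -0.2935, 0.2886]
orientation: [-1.885, -2.51, 0.001]
opening: 0.0052
t: 9.7
position: [0.5152, -0.2935, 0.2886]
orientation: [-2.524, -1.867, 0.002]
opening: 0.0047
[ 0.863  0.382 -0.576  1.583  0.216  1.244 -0.047] [ 0.51517236 -0.29345847  0.2885913 ] 24.99729584902525
[[ 0.293  0.956 -0.003]
 [ 0.956 -0.293  0.001]
 [ 0.    -0.003 -1.   ]]
```

```bash
for i in 1 2; do python3 -m inch '[[[-0.0382,0,0],[0,0,0],1],[[-0.0382,0,0],[0,0,0],1],[[-0.0382,0,0],[0,0,0],1],[[-0.0382,0,0],[0,0,0],1],[[0,0,0],[0,0,0],1]]'; done
python3 -c "
from plant import manip
from scipy.spatial.transform import Rotation as R
s=manip.sense();print(s['qpos'].round(3),s['position'],s['grip_force']);print(R.from_rotvec(s['orientation']).as_matrix().round(3))"
```

```text
t: 10.12
position: [0.5103, -0.2923, 0.2854]
orientation: [2.192, 1.628, 0.395]
ft_force: [-1.3, 0.4, -2.1]
opening: 0.0051
grip_force: 25.0
t: 10.53
position: [0.5234, -0.282, 0.2909]
orientation: [1.971, 1.499, 0.644]
ft_force: [-0.6, 0.1, -1.4]
opening: 0.0049
grip_force: 25.0
[ 1.466  0.113 -0.963  2.168 -0.649  0.212  0.86 ] [ 0.52339417 -0.28195142  0.29088377] 24.999258667230606
[[ 0.254  0.689  0.678]
 [ 0.967 -0.205 -0.153]
 [ 0.033  0.695 -0.718]]
```

Tilting slowed near the wrist limit, with the lean at about 46°. I'll fit a quick kinematic model from the logged states to see what is reachable.

```bash
cat > kin.py <<'E'
import numpy as np, itertools
from scipy.optimize import least_squares
from scipy.spatial.transform import Rotation as R
from plant import manip
lo=np.array([-2.95,-.29,-1.47,.14,-1.03,.13,-2.86]);hi=np.array([2.95,1.99,1.44,2.54,4.17,1.85,2.86])
D=[([1.23379509,.41181809,-.01272134,1.59693484,.00559344,1.13428988,-.08222917],[.16584767,-.60216371,.24090468],[-3.11188656,-.420777182,.0004]),
([.496,.227,-.386,1.689,.09,1.243,-1.212],[.5159,-.1406,.3165],[3.113,.421,0]),
([.783,.526,-1.148,1.539,.484,1.392,1.862],[.5842,-.0518,.3162],[1.066,-2.955,0]),
([.863,.382,-.576,1.583,.216,1.244,-.047],[.51517,-.29346,.28859],R.from_matrix([[.293,.956,-.003],[.956,-.293,.001],[0,-.003,-1]]).as_rotvec()),
([1.466,.113,-.963,2.168,-.649,.212,.86],[.52339,-.28195,.29088],R.from_matrix([[.254,.689,.678],[.967,-.205,-.153],[.033,.695,-.718]]).as_rotvec())]
def fk(q,p,s):
    r=R.from_euler('z',p[0]+s[0]*q[0]);x=np.array([p[1],p[2],p[3]])+r.apply([p[4],0,0])
    r=r*R.from_euler('y',q[1])*R.from_euler('z',s[1]*q[2]);x=x+r.apply([p[5],0,p[6]])
    r=r*R.from_euler('y',q[3]);x=x+r.apply([p[7],0,p[8]])
    r=r*R.from_euler('z',s[2]*q[4])*R.from_euler('y',q[5]);x=x+r.apply([p[9],0,p[10]])
    r=r*R.from_euler('z',s[3]*q[6]+p[11]);return x,r
def err(q,p,s,x,r):
    a,b=fk(q,p,s);return np.r_[(a-x)/.01,(r.inv()*b).as_rotvec()/.02]
def fit():
    best=None
    for s in itertools.product([1,-1],repeat=4):
        for a in(0,1.5,3,-1.5):
          for b in(0,1.57,3.14,-1.57):
            f=least_squares(lambda p:np.concatenate([err(q,p,s,np.array(x),R.from_rotvec(o)) for q,x,o in D]+[(p[[1,2,4,5,7,9]])/.05*.1]),[a,0,0,.3,0,0,.4,0,.4,0,.25,b],max_nfev=30)
            if best is None or f.cost<best[0]: best=(f.cost,f.x,s)
    return best
if __name__=="__main__":
    c,p,s=fit();print(c,p.round(3),s);np.savez("kin.npz",p=p,s=s)
    for q,x,o in D: print(err(q,p,s,np.array(x),R.from_rotvec(o)).round(2))
E
time python3 kin.py
```

```text
2.120830252259232 [-0.035 -0.018 -0.013  0.31   0.024  0.045  0.549  0.053  0.439  0.037
  0.327  1.538] (-1, -1, -1, -1)
[ 0.71 -0.37 -0.72  0.    0.    0.11]
[-0.29  0.69  0.06 -0.   -0.    0.11]
[-0.39 -0.11  0.77 -0.01  0.02  0.09]
[ 0.04 -0.03 -0.15  0.    0.01  0.07]
[-0.06 -0.18  0.04 -0.05 -1.22 -0.37]
real	2m31.497s
user	2m31.728s
sys	0m0.203s
```

```bash
cat > ik.py <<'E'
from kin import *
K=np.load("kin.npz");p,s=K["p"],K["s"]
def target(th,az=73.2,c=(.5315,-.2995,.161)):
    a=np.radians(az);xt=np.array([np.cos(a),np.sin(a),0]);f=np.array([np.sin(a),-np.cos(a),0]);t=np.radians(th)
    zt=np.sin(t)*f-np.cos(t)*np.array([0,0,1]);yt=np.cross(zt,xt);return np.array(c)-.017*zt,R.from_matrix(np.c_[xt,yt,zt])
def ik(x,r,q0,w=.02):
    f=least_squares(lambda q:np.r_[err(q,p,s,x,r),w*(q-q0)],np.clip(q0,lo+.02,hi-.02),bounds=(lo,hi),max_nfev=100)
    e=err(f.x,p,s,x,r);return f.x,np.linalg.norm(e)
if __name__=="__main__":
    q=manip.sense()["qpos"];print(q.round(2))
    rng=np.random.default_rng(0)
    for z in(.161,.2):
      for th in(47,50,55,60):
        x,r=target(th,c=(.5315,-.2995,z))
        sols=[]
        for k in range(25):
            a,e=ik(x,r,q if k==0 else rng.uniform(lo,hi))
            if k==0: print(z,th,"local",a.round(2),e.round(2))
            if e<.5: sols.append((np.abs(a-q).max(),a))
        sols.sort(key=lambda t:t[0])
        print("  n",len(sols),[t[1].round(2).tolist() for t in sols[:2]])
E
time python3 ik.py
```

```text
[ 1.47  0.11 -0.96  2.17 -0.65  0.21  0.86]
0.161 47 local [ 1.22  0.28 -0.65  2.2  -1.03  0.13  1.35] 7.52
  n 16 [[1.47, 0.96, -1.47, 2.39, 2.16, 0.87, -1.66], [1.47, 0.96, -1.47, 2.39, 2.16, 0.87, -1.66]]
0.161 50 local [ 1.33  0.29 -0.76  2.19 -1.03  0.13  1.38] 9.48
  n 16 [[1.47, 1.03, -1.47, 2.43, 2.28, 0.94, -1.71], [1.47, 1.03, -1.47, 2.43, 2.28, 0.94, -1.71]]
0.161 55 local [ 1.52  0.33 -0.94  2.18 -1.03  0.13  1.43] 12.7
  n 16 [[1.46, 1.15, -1.47, 2.48, 2.44, 1.07, -1.75], [1.46, 1.15, -1.47, 2.48, 2.44, 1.07, -1.75]]
0.161 60 local [ 1.7   0.41 -1.1   2.18 -1.03  0.13  1.52] 15.82
  n 17 [[1.45, 1.29, -1.47, 2.52, 2.59, 1.19, -1.72], [1.45, 1.29, -1.47, 2.52, 2.59, 1.19, -1.72]]
0.2 47 local [ 1.3   0.22 -0.75  2.21 -1.03  0.13  1.32] 5.16
  n 15 [[1.52, 0.76, -1.47, 2.36, 2.06, 0.68, -1.69], [1.49, 0.63, -1.35, 2.38, 2.17, 0.55, -1.85]]
0.2 50 local [ 1.42  0.23 -0.86  2.2  -1.03  0.13  1.34] 7.13
  n 15 [[1.51, 0.82, -1.47, 2.41, 2.2, 0.76, -1.77], [1.51, 0.82, -1.47, 2.41, 2.2, 0.76, -1.77]]
0.2 55 local [ 1.61  0.27 -1.05  2.2  -1.03  0.13  1.39] 10.38
  n 14 [[1.5, 0.94, -1.47, 2.46, 2.38, 0.9, -1.85], [1.5, 0.94, -1.47, 2.46, 2.38, 0.9, -1.85]]
0.2 60 local [ 1.77  0.33 -1.2   2.19 -1.03  0.13  1.45] 13.57
  n 12 [[1.48, 1.08, -1.47, 2.51, 2.54, 1.05, -1.86], [1.48, 1.08, -1.47, 2.51, 2.54, 1.05, -1.86]]
real	0m44.824s
user	0m45.099s
sys	0m0.225s
```

```bash
cat > plan.py <<'E'
from ik import *
q=manip.sense()["qpos"];rng=np.random.default_rng(1);np.set_printoptions(suppress=True,linewidth=160)
mid=(lo+hi)/2;half=(hi-lo)/2
for th in(50,55):
    x,r=target(th);S=[]
    for k in range(60):
        f=least_squares(lambda a:np.r_[err(a,p,s,x,r),.05*(a-q),.15*((a-mid)/half)**6],rng.uniform(lo,hi),bounds=(lo,hi),max_nfev=80)
        if np.linalg.norm(err(f.x,p,s,x,r))<.6: S.append(f.x)
    U=[]
    for a in S:
        if all(np.abs(a-b).max()>.15 for b in U): U.append(a)
    for a in sorted(U,key=lambda a:np.abs(a-q).max())[:8]: print(th,a.round(2),"margin",np.minimum(a-lo,hi-a).min().round(2),"dist",np.abs(a-q).max().round(2))
E
python3 plan.py
```

```text
50 [ 1.41  0.82 -1.28  2.44  2.43  0.76 -1.98] margin 0.1 dist 3.08
50 [0.25 0.46 0.5  2.46 3.87 0.76 2.66] margin 0.08 dist 4.52
55 [ 1.41  0.94 -1.28  2.49  2.59  0.92 -2.01] margin 0.05 dist 3.24
55 [0.07 0.63 0.78 2.49 3.87 1.07 2.58] margin 0.05 dist 4.52
```

```bash
cat > path.py <<'E'
from ik import *
np.set_printoptions(suppress=True,linewidth=170)
q=manip.sense()["qpos"];A=np.array([1.41,.82,-1.28,2.44,2.43,.76,-1.98])
x0,r0=fk(q,p,s);x1,r1=target(50,c=(.5315,-.2995,.29))
A,e=ik(x1,r1,A);print("hover A",A.round(2),e.round(2))
N=26;Q=[q];X=[(x0,r0)]
for k in range(1,N+1):
    l=k/N;ref=q+(A-q)*l;ref[5]+=.5*np.sin(np.pi*l);xt=x0+(x1-x0)*l
    f=least_squares(lambda a:np.r_[(fk(a,p,s)[0]-xt)/.003,(a-ref)/.3,(a-Q[-1])/.5],Q[-1],bounds=(lo+.03,hi-.03));Q.append(f.x);X.append(fk(f.x,p,s))
# simulate local minimum-norm following
a=q.copy();rows=[]
for k in range(1,N+1):
    d=X[k-1][1].inv()*X[k][1];t=X[k-1][1].inv().apply(X[k][0]-X[k-1][0])
    rows.append((d.as_rotvec()/np.pi,t/.75))
    for _ in range(5):
        J=np.array([(err(a+1e-5*v,p,s,*X[k])-err(a,p,s,*X[k]))/1e-5 for v in np.eye(7)]).T
        a=np.clip(a-np.linalg.pinv(J,rcond=1e-3)@err(a,p,s,*X[k]),lo,hi)
    if k%5==1 or k==N: print(k,"plan",Q[k].round(2),"sim",a.round(2),np.linalg.norm(err(a,p,s,*X[k])).round(2),"toolz",X[k][1].as_matrix()[:,2].round(2),"x",X[k][0].round(3))
print("max dq/row",np.abs(np.diff(Q,axis=0)).max(0).round(3),"lim",(np.array([2.39,2.39,3.01,3.01,3.14,3.14,3.14])*.7/12).round(3),"deg",max(np.degrees(np.linalg.norm(r[0]*np.pi)) for r in rows).round(2),"mm",max(np.linalg.norm(r[1])*750 for r in rows).round(1))
for r in rows: print([r[0].round(4).tolist(),r[1].round(4).tolist(),1])
E
python3 path.py
```

```text
hover A [ 1.71  0.26 -1.43  2.34  2.26  0.18 -2.09] 0.0
1 plan [ 1.47  0.12 -0.97  2.15 -0.57  0.24  0.78] sim [ 1.44  0.11 -0.92  2.15 -0.63  0.25  0.83] 0.0 toolz [ 0.66 -0.16 -0.73] x [ 0.522 -0.284  0.292]
6 plan [ 1.49  0.16 -1.08  2.03 -0.02  0.42  0.22] sim [ 1.18  0.1  -0.68  2.05 -0.3   0.44  0.5 ] 0.0 toolz [ 0.57 -0.13 -0.81] x [ 0.522 -0.286  0.293]
11 plan [ 1.46  0.21 -1.23  2.02  0.55  0.53 -0.35] sim [ 0.92  0.08 -0.54  2.03  0.13  0.47  0.06] 0.0 toolz [ 0.49 -0.24 -0.84] x [ 0.521 -0.289  0.295]
16 plan [ 1.46  0.24 -1.37  2.13  1.11  0.54 -0.91] sim [ 0.7   0.05 -0.42  2.13  0.61  0.35 -0.44] 0.0 toolz [ 0.53 -0.37 -0.77] x [ 0.52  -0.291  0.297]
21 plan [ 1.55  0.25 -1.43  2.28  1.67  0.42 -1.48] sim [ 0.54  0.04 -0.21  2.36  2.23  0.13 -2.08] 0.0 toolz [ 0.65 -0.36 -0.67] x [ 0.52  -0.293  0.299]
26 plan [ 1.7   0.25 -1.43  2.34  2.22  0.2  -2.05] sim [ 1.63  0.19 -1.24  2.37  2.97  0.16 -2.77] 0.0 toolz [ 0.73 -0.23 -0.64] x [ 0.519 -0.296  0.301]
max dq/row [0.032 0.009 0.032 0.032 0.115 0.049 0.113] lim [0.139 0.139 0.176 0.176 0.183 0.183 0.183] deg 2.42 mm 0
[... 846 characters left out ...]
6, -0.0068, -0.002], [-0.0007, 0.0002, -0.0003], 1]
[[-0.009, -0.005, -0.001], [-0.0008, 0.0002, -0.0003], 1]
[[-0.0099, -0.0029, 0.0001], [-0.0008, 0.0002, -0.0002], 1]
[[-0.0104, -0.0006, 0.0013], [-0.0008, 0.0002, -0.0002], 1]
[[-0.0103, 0.0016, 0.0026], [-0.0008, 0.0002, -0.0002], 1]
[[-0.0097, 0.0037, 0.0039], [-0.0008, 0.0002, -0.0002], 1]
[[-0.0086, 0.0056, 0.0052], [-0.0007, 0.0003, -0.0002], 1]
[[-0.0073, 0.0072, 0.0064], [-0.0007, 0.0003, -0.0002], 1]
[[-0.0056, 0.0084, 0.0075], [-0.0007, 0.0003, -0.0002], 1]
[[-0.0038, 0.0092, 0.0083], [-0.0007, 0.0003, -0.0003], 1]
[[-0.002, 0.0097, 0.0089], [-0.0007, 0.0003, -0.0003], 1]
[[-0.0001, 0.0098, 0.0091], [-0.0007, 0.0004, -0.0003], 1]
```

```bash
cat > path.py <<'E'
from ik import *
np.set_printoptions(suppress=True,linewidth=170)
q=manip.sense()["qpos"]
x0,r0=fk(q,p,s);x1,r1=target(52)
A,e=ik(x1,r1,np.array([1.41,.82,-1.28,2.44,2.43,.76,-1.98]));print("A",A.round(2),e.round(2))
for B in(.5,.9):
    G=8;n=5;Q=[q];X=[(x0,r0)];a=q.copy();J7=np.eye(7)
    for k in range(1,G+1):
        l=k/G;ref=q+(A-q)*l;ref[5]+=B*np.sin(np.pi*l);xt=x0+(x1-x0)*np.clip(l*1.5-.2,0,1)
        f=least_squares(lambda a:np.r_[(fk(a,p,s)[0]-xt)/.003,(a-ref)/.3],np.clip(ref,lo+.03,hi-.03),bounds=(lo+.02,hi-.02));Q.append(f.x);X.append(fk(f.x,p,s))
    X[-1]=(x1,r1)
    for k in range(1,G+1):
        d=(X[k-1][1].inv()*X[k][1]).as_rotvec()/n;t=(X[k][0]-X[k-1][0])/n;amax=0
        for i in range(1,n+1):
            xx,rr=X[k-1][0]+t*i,X[k-1][1]*R.from_rotvec(d*i);a0=a.copy()
            for _ in range(4):
                J=np.array([(err(a+1e-5*v,p,s,xx,rr)-err(a,p,s,xx,rr))/1e-5 for v in J7]).T
                a=np.clip(a-np.linalg.pinv(J,rcond=1e-3)@err(a,p,s,xx,rr),lo,hi)
            amax=max(amax,np.abs(a-a0).max())
        ts=X[k-1][1].inv().apply(t)  # tool-frame shift at group start
        print(k,"plan",Q[k].round(2),"sim",a.round(2),np.linalg.norm(err(a,p,s,*X[k])).round(2),"dq",amax.round(3),"z",X[k][1].as_matrix()[:,2].round(2),"x",X[k][0].round(3),"row",(d/np.pi).round(4),"deg",np.degrees(np.linalg.norm(d)).round(1),"world mm",(t*1000).round(1))
E
python3 path.py
```

```text
A [ 1.41  0.87 -1.28  2.46  2.5   0.83 -2.  ] 0.0
1 plan [ 1.47  0.17 -1.    2.05 -0.27  0.42  0.5 ] sim [ 1.28  0.12 -0.76  2.06 -0.44  0.44  0.67] 0.0 dq 0.069 z [ 0.6  -0.08 -0.8 ] x [ 0.523 -0.283  0.291] row [ 0.0079  0.0046 -0.001 ] deg 1.7 world mm [-0.  0. -0.]
2 plan [ 1.42  0.28 -1.07  1.96  0.14  0.57  0.14] sim [ 1.11  0.18 -0.64  1.97 -0.18  0.57  0.45] 0.0 dq 0.063 z [ 0.48 -0.05 -0.88] x [ 0.522 -0.286  0.27 ] row [ 0.0093  0.0004 -0.0024] deg 1.7 world mm [-0.1 -0.4 -4.2]
3 plan [ 1.35  0.39 -1.17  1.93  0.57  0.71 -0.21] sim [ 0.91  0.22 -0.53  1.94  0.1   0.63  0.22] 0.0 dq 0.06 z [ 0.37 -0.12 -0.92] x [ 0.521 -0.288  0.248] row [ 0.0071 -0.0057 -0.0053] deg 1.9 world mm [-0.2 -0.5 -4.5]
4 plan [ 1.28  0.5  -1.26  1.99  1.    0.83 -0.57] sim [ 0.69  0.23 -0.4   1.99  0.41  0.57 -0.05] 0.0 dq 0.067 z [ 0.32 -0.26 -0.91] x [ 0.52  -0.29   0.225] row [ 0.002  -0.0089 -0.0057] deg 1.9 world mm [-0.1 -0.5 -4.5]
5 plan [ 1.24  0.61 -1.33  2.12  1.4   0.91 -0.93] sim [ 0.45  0.23 -0.2   2.11  0.79  0.41 -0.44] 0.0 dq 0.102 z [ 0.38 -0.36 -0.85] x [ 0.52  -0.292  0.203] row
[... 1802 characters left out ...]
 deg 2.3 world mm [-0.1 -0.5 -4.5]
6 plan [ 1.16  0.79 -1.36  2.26  1.79  1.14 -1.29] sim [ 0.24  0.31 -0.04  2.3   1.8   0.38 -1.55] 0.0 dq 0.295 z [ 0.45 -0.47 -0.76] x [ 0.519 -0.295  0.18 ] row [-0.0121 -0.0012  0.0058] deg 2.4 world mm [-0.1 -0.5 -4.5]
7 plan [ 1.27  0.83 -1.33  2.4   2.14  1.02 -1.64] sim [ 0.73  0.4  -0.46  2.46  2.64  0.57 -2.37] 0.0 dq 0.239 z [ 0.62 -0.37 -0.69] x [ 0.519 -0.296  0.171] row [-0.0121  0.0063  0.0108] deg 3.1 world mm [-0.1 -0.2 -1.8]
8 plan [ 1.41  0.87 -1.28  2.46  2.5   0.83 -2.  ] sim [ 1.13  0.55 -0.74  2.5   3.04  0.67 -2.68] 0.0 dq 0.094 z [ 0.75 -0.23 -0.62] x [ 0.519 -0.296  0.171] row [-0.0081  0.0105  0.0142] deg 3.5 world mm [ 0.  0. -0.]
```

```bash
sed -i 's/for B in(.5,.9)/for B in(1.4,1.9)/; s/G=8/G=9/' path.py; python3 path.py
```

```text
A [ 1.41  0.87 -1.28  2.46  2.5   0.83 -2.  ] 0.0
1 plan [ 1.46  0.25 -0.96  1.96 -0.31  0.6   0.54] sim [ 1.31  0.2  -0.76  1.96 -0.44  0.62  0.67] 0.0 dq 0.093 z [ 0.56  0.06 -0.83] x [ 0.523 -0.283  0.291] row [0.0133 0.0125 0.003 ] deg 3.3 world mm [-0.  0.  0.]
2 plan [ 1.37  0.41 -1.02  1.77  0.07  0.89  0.22] sim [ 1.12  0.3  -0.65  1.78 -0.17  0.9   0.44] 0.0 dq 0.069 z [ 0.34  0.15 -0.93] x [ 0.522 -0.285  0.275] row [ 0.016   0.002  -0.0022] deg 2.9 world mm [-0.1 -0.3 -3.2]
3 plan [ 1.23  0.55 -1.13  1.69  0.51  1.14 -0.09] sim [ 0.88  0.36 -0.55  1.69  0.15  1.05  0.22] 0.0 dq 0.068 z [ 0.11  0.02 -0.99] x [ 0.521 -0.287  0.255] row [ 0.0141 -0.0106 -0.0059] deg 3.4 world mm [-0.1 -0.4 -4. ]
4 plan [ 1.1   0.68 -1.26  1.74  0.96  1.34 -0.41] sim [ 0.63  0.37 -0.46  1.74  0.5   1.06 -0.05] 0.0 dq 0.072 z [-0.01 -0.27 -0.96] x [ 0.521 -0.289  0.235] row [ 0.0066 -0.0189 -0.0063] deg 3.8 world mm [-0.1 -0.4 -4. ]
5 plan [ 1.02  0.8  -1.34  1.91  1.33  1.47 -0.73] sim [ 0.42  0.37 -0.36  1.9   0.85  0.94 -0.41] 0.0 dq 0.085 z [ 0.06 -0.51 -0.86] x [ 0.52  -0.291  0.215] row [
[... 2244 characters left out ...]
] deg 3.2 world mm [-0.1 -0.4 -4. ]
7 plan [ 1.    0.99 -1.36  2.25  1.91  1.58 -1.36] sim [ 0.24  0.43 -0.22  2.3   1.78  0.75 -1.63] 0.0 dq 0.169 z [ 0.38 -0.64 -0.67] x [ 0.519 -0.295  0.176] row [-0.0158  0.0049  0.0132] deg 3.8 world mm [-0.1 -0.4 -4. ]
8 plan [ 1.18  0.92 -1.34  2.42  2.18  1.26 -1.68] sim [ 0.6   0.45 -0.4   2.47  2.53  0.73 -2.34] 0.0 dq 0.16 z [ 0.61 -0.46 -0.64] x [ 0.519 -0.296  0.171] row [-0.0138  0.013   0.0145] deg 4.3 world mm [-0.  -0.1 -0.8]
9 plan [ 1.41  0.87 -1.28  2.46  2.5   0.83 -2.  ] sim [ 1.11  0.54 -0.7   2.5   3.08  0.67 -2.72] 0.0 dq 0.115 z [ 0.75 -0.23 -0.62] x [ 0.519 -0.296  0.171] row [-0.006   0.0166  0.0151] deg 4.2 world mm [ 0.  0. -0.]
```

```bash
python3 -m inch '[[[0.0133,0.0125,0.003],[0,0,0],1],[[0.0133,0.0125,0.003],[0,0,0],1],[[0.0133,0.0125,0.003],[0,0,0],1],[[0.0133,0.0125,0.003],[0,0,0],1],[[0.0133,0.0125,0.003],[0,0,0],1]]' | sed -n '2p;5,6p'
python3 -m inch '[[[0.016,0.002,-0.0022],[0,0,0],1],[[0.016,0.002,-0.0022],[0,0,0],1],[[0.016,0.002,-0.0022],[0,0,0],1],[[0.016,0.002,-0.0022],[0,0,0],1],[[0.016,0.002,-0.0022],[0,0,0],1]]' | sed -n '2p;5,6p'
python3 -m inch '[[[0.0141,-0.0106,-0.0059],[0,0,0],1],[[0.0141,-0.0106,-0.0059],[0,0,0],1],[[0.0141,-0.0106,-0.0059],[0,0,0],1],[[0.0141,-0.0106,-0.0059],[0,0,0],1],[[0.0141,-0.0106,-0.0059],[0,0,0],1]]' | sed -n '2p;5,6p'
python3 -m inch '[[[0,0,0],[0,0,0.035],1],[[0,0,0],[0,0,0.04],1],[[0,0,0],[0,0,0.035],1],[[0,0,0],[0,0,0],1]]'
python3 - <<'E'
from ik import *
s_=manip.sense();print(s_['qpos'].round(2),s_['position'].round(3),R.from_rotvec(s_['orientation']).as_matrix().round(2).tolist(),err(s_['qpos'],p,s,s_['position'],R.from_rotvec(s_['orientation'])).round(2))
E
```

```text
position: [0.5235, -0.2832, 0.2915]
opening: 0.0049
grip_force: 25.0
position: [0.5232, -0.2844, 0.2911]
opening: 0.0048
grip_force: 25.0
position: [0.5237, -0.2851, 0.2919]
opening: 0.0047
grip_force: 25.0
t: 12.12
position: [0.5314, -0.2802, 0.2045]
orientation: [2.269, 2.098, 0.154]
ft_force: [-1.8, 0.3, -1.3]
opening: 0.0051
grip_force: 25.0
[ 0.9   0.43 -0.6   1.74  0.21  0.96  0.16] [ 0.531 -0.28   0.204] [[0.08, 0.99, 0.11], [1.0, -0.08, 0.03], [0.04, 0.1, -0.99]] [-0.76 -0.04  0.03 -0.07 -0.18  0.1 ]
```

```bash
python3 -m inch '[[[0.0066,-0.0189,-0.0063],[0,0,0],1],[[0.0066,-0.0189,-0.0063],[0,0,0],1],[[0.0066,-0.0189,-0.0063],[0,0,0],1],[[0.0066,-0.0189,-0.0063],[0,0,0],1],[[0.0066,-0.0189,-0.0063],[0,0,0],1]]' | sed -n '2p;5,6p'
python3 -m inch '[[[-0.0039,-0.0169,-0.0016],[0,0,0],1],[[-0.0039,-0.0169,-0.0016],[0,0,0],1],[[-0.0039,-0.0169,-0.0016],[0,0,0],1],[[-0.0039,-0.0169,-0.0016],[0,0,0],1],[[-0.0039,-0.0169,-0.0016],[0,0,0],1]]' | sed -n '2p;5,6p'
python3 -m inch '[[[-0.0113,-0.0075,0.0052],[0,0,0],1],[[-0.0113,-0.0075,0.0052],[0,0,0],1],[[-0.0113,-0.0075,0.0052],[0,0,0],1],[[-0.0113,-0.0075,0.0052],[0,0,0],1],[[-0.0113,-0.0075,0.0052],[0,0,0],1]]' 
cat > st.py <<'E'
from ik import *
np.set_printoptions(suppress=True,linewidth=170)
s_=manip.sense();o=R.from_rotvec(s_['orientation']);print(s_['qpos'].round(2),s_['position'].round(3),o.as_matrix().round(3).tolist(),err(s_['qpos'],p,s,s_['position'],o).round(2))
for th in(50,52):
    x,r=target(th);d=(o.inv()*r).as_rotvec();print(th,"turn/pi",(d/np.pi).round(4),"deg",np.degrees(np.linalg.norm(d)).round(1),"world shift",(x-s_['position']).round(4),"tool shift now/.75",(o.inv().apply(x-s_['position'])/.75).round(4),"after/.75",(r.inv().apply(x-s_['position'])/.75).round(4))
E
python3 st.py
```

```text
position: [0.5348, -0.2817, 0.2126]
opening: 0.0047
grip_force: 25.0
position: [0.5356, -0.2812, 0.2131]
opening: 0.0043
grip_force: 25.0
t: 13.37
position: [0.536, -0.281, 0.2134]
orientation: [1.752, 1.752, -0.343]
ft_force: [0.4, -0.2, 0.2]
opening: 0.0049
grip_force: 25.0
[ 0.4   0.3  -0.38  2.08  1.14  0.82 -0.79] [ 0.536 -0.281  0.213] [[0.082, 0.966, 0.246], [0.802, 0.082, -0.592], [-0.592, 0.245, -0.768]] [-2.29 -0.72  2.15  1.04 -0.41 -0.3 ]
50 turn/pi [-0.1535  0.1354  0.1624] deg 47.0 world shift [-0.017  -0.0147 -0.0414] tool shift now/.75 [ 0.0151 -0.037   0.0485] after/.75 [-0.0254 -0.0526  0.0233]
52 turn/pi [-0.1642  0.1327  0.165 ] deg 48.2 world shift [-0.0173 -0.0146 -0.0419] tool shift now/.75 [ 0.0155 -0.0376  0.0488] after/.75 [-0.0254 -0.0542  0.0214]
```

```bash
python3 -m inch '[[[0,0,0],[0.0078,-0.0188,0.0244],1],[[0,0,0],[0.0078,-0.0188,0.0244],1],[[0,0,0],[0,0,0],1]]' | sed -n '2p;5,6p'
python3 -m inch '[[[-0.0086,0.0017,0.0062],[0,0,0],1],[[-0.0086,0.0017,0.0062],[0,0,0],1],[[-0.0086,0.0017,0.0062],[0,0,0],1],[[-0.0086,0.0017,0.0062],[0,0,0],1]]' | sed -n '2p;5,6p'
python3 -m inch '[[[-0.0086,0.0017,0.0062],[0,0,0],1],[[-0.0086,0.0017,0.0062],[0,0,0],1],[[-0.0086,0.0017,0.0062],[0,0,0],1],[[-0.0086,0.0017,0.0062],[0,0,0],1]]' | sed -n '2p;5,6p'
python3 -m inch '[[[-0.0087,0.0068,0.0089],[0,0,0],1],[[-0.0087,0.0068,0.0089],[0,0,0],1],[[-0.0087,0.0068,0.0089],[0,0,0],1],[[-0.0087,0.0068,0.0089],[0,0,0],1]]'
python3 st.py
```

```text
position: [0.5149, -0.2963, 0.1675]
opening: 0.0052
grip_force: 25.0
position: [0.519, -0.2948, 0.1714]
opening: 0.0049
grip_force: 25.0
position: [0.5193, -0.295, 0.1718]
opening: 0.0051
grip_force: 25.0
t: 14.62
position: [0.5197, -0.2951, 0.172]
orientation: [1.758, 1.539, 0.172]
ft_force: [0.1, -0.9, 0.4]
opening: 0.0052
grip_force: 25.0
[ 0.62  0.28 -0.39  2.36  2.13  0.46 -1.88] [ 0.52  -0.295  0.172] [[0.258, 0.784, 0.564], [0.89, 0.035, -0.456], [-0.377, 0.619, -0.689]] [ 0.02 -2.61  4.52  0.67 -1.07 -0.43]
50 turn/pi [-0.0435  0.0831  0.0909] deg 23.5 world shift [-0.0007 -0.0007 -0.0001] tool shift now/.75 [-0.001  -0.0008 -0.    ] after/.75 [-0.0011 -0.0005 -0.0004]
52 turn/pi [-0.0544  0.0816  0.0924] deg 24.3 world shift [-0.0011 -0.0006 -0.0005] tool shift now/.75 [-0.0007 -0.0016  0.    ] after/.75 [-0.0011 -0.0013 -0.0004]
```

```bash
python3 -m inch '[[[-0.0068,0.0102,0.0116],[0,0,0],1],[[-0.0068,0.0102,0.0116],[0,0,0],1],[[-0.0068,0.0102,0.0116],[0,0,0],1],[[-0.0068,0.0102,0.0116],[0,0,0],1]]' | sed -n '2p;5,6p'
python3 -m inch '[[[-0.0068,0.0102,0.0116],[0,0,0],1],[[-0.0068,0.0102,0.0116],[0,0,0],1],[[-0.0068,0.0102,0.0116],[0,0,0],1],[[-0.0068,0.0102,0.0116],[0,0,0],1],[[0,0,0],[0,0,0],1]]'
python3 st.py
```

```text
position: [0.5199, -0.2954, 0.1723]
opening: 0.0044
grip_force: 25.0
t: 15.37
position: [0.5176, -0.2981, 0.1706]
orientation: [1.874, 1.381, 0.675]
ft_force: [-0.5, -0.4, -0.5]
opening: 0.0045
grip_force: 25.0
[ 1.31  0.43 -0.87  2.39  3.    0.42 -2.64] [ 0.518 -0.298  0.171] [[0.295, 0.589, 0.752], [0.955, -0.185, -0.23], [0.003, 0.787, -0.617]] [ 1.42 -4.66  5.56  0.02 -1.37 -0.56]
50 turn/pi [ 0.0105  0.0009 -0.0021] deg 1.9 world shift [0.0015 0.0023 0.0014] tool shift now/.75 [ 0.0036  0.002  -0.0004] after/.75 [ 0.0036  0.002  -0.0004]
52 turn/pi [-0.0007  0.0009 -0.002 ] deg 0.4 world shift [0.0011 0.0025 0.0009] tool shift now/.75 [ 0.0036  0.0012 -0.0004] after/.75 [ 0.0036  0.0012 -0.0004]
```

```bash
python3 -m inch '[[[0,0,0],[0.003,0.001,0],1],[[0,0,0],[0,0,0],1],[[0,0,0],[0,0,0],1],[[0,0,0],[0,0,0],1]]' | sed -n '1,4p'
python3 st.py
python3 - <<'E'
from h import *
from plant import manip
ims=[]
for n in("side","top"):
    c=manip.camera(n); np.savez(n+"5.npz",**c); ims.append(c["image"][100:420,200 if n=="side" else 180:600 if n=="side" else 580,::-1])
cv2.imwrite("pics/c5.png",np.hstack(ims))
E
```

```text
t: 15.7
position: [0.5183, -0.291, 0.1696]
orientation: [1.873, 1.394, 0.672]
ft_force: [0.4, 0.3, -0.5]
[ 1.3   0.42 -0.87  2.39  2.99  0.42 -2.64] [ 0.518 -0.291  0.17 ] [[0.287, 0.596, 0.75], [0.958, -0.179, -0.225], [0.0, 0.783, -0.622]] [ 1.47 -4.61  5.56  0.02 -1.36 -0.55]
50 turn/pi [ 0.0084 -0.0004  0.0004] deg 1.5 world shift [ 0.0008 -0.0047  0.0024] tool shift now/.75 [-0.0057  0.0042  0.0002] after/.75 [-0.0057  0.0042  0.0001]
52 turn/pi [-0.0028 -0.0005  0.0004] deg 0.5 world shift [ 0.0004 -0.0046  0.0019] tool shift now/.75 [-0.0057  0.0034  0.0002] after/.75 [-0.0057  0.0034  0.0002]
```

View pics/c5.png

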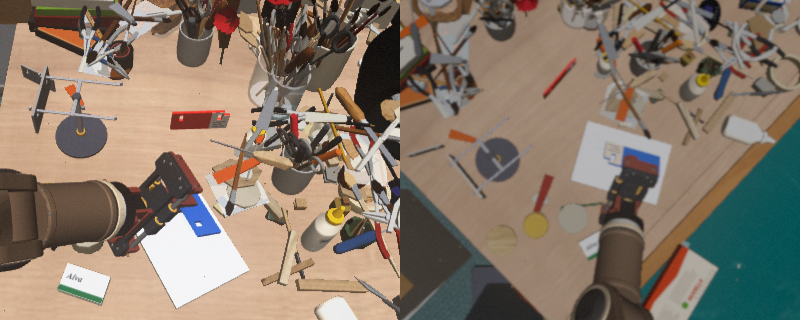

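The overhead view shows the plate label side up over the pad. The frosted part with lines is at the left, about crop (615,152), with blue to the right, and the grey plate still hangs. I'll trim the last millimetres and check the plate centre.

```bash
python3 -m inch '[[[0,0,0],[-0.005,0.003,0],1],[[0,0,0],[0,0,0],1],[[0,0,0],[0,0,0],1],[[0,0,0],[0,0,0],1],[[0,0,0],[0,0,0],1]]' | sed -n '1,6p'
python3 st.py
python3 - <<'E'
from loc import *
from plant import manip
c=manip.camera("top");m=mk(c,(370,200,460,300),(95,75,50),(130,255,255));v,u=np.nonzero(m&(c["range_z"]>.1).astype(np.uint8)*255)
z=c["range_z"][v,u];X=(c["R"].T@(np.linalg.inv(c["intrinsics"])@np.vstack([u,v,np.ones_like(u)])*z-c["t"][:,None])).T
X=X[(X[:,2]>.1)&(X[:,2]<.22)];print(len(X))
a=np.radians(73.3);py=np.array([np.cos(a),np.sin(a),0]);px=np.array([np.sin(a),-np.cos(a),0]);C=np.array([.5315,-.2995,.161])
D=X-C;print("along y",np.percentile(D@py,[0,2,98,100]).round(4),"along x",np.percentile(D@px,[0,2,98,100]).round(4),"z",np.percentile(X[:,2],[2,50,98]).round(4))
n=np.linalg.svd(X-X.mean(0))[2][2];n*=np.sign(n[2]);print("normal",n.round(3),"lean",np.degrees(np.arccos(n[2])).round(1),"plane offset at C",(n@(X.mean(0)-C)).round(4))
s=manip.sense();print(np.abs(s["dq"]).max())
E
```

```text
t: 16.22
position: [0.5172, -0.2958, 0.1703]
orientation: [1.877, 1.392, 0.672]
ft_force: [0.8, -0.8, -0.4]
opening: 0.005
grip_force: 25.0
[ 1.31  0.43 -0.88  2.38  3.    0.41 -2.64] [ 0.517 -0.296  0.17 ] [[0.289, 0.596, 0.749], [0.957, -0.182, -0.225], [0.002, 0.782, -0.624]] [ 1.47 -4.66  5.53  0.02 -1.36 -0.55]
50 turn/pi [ 0.0079 -0.0003 -0.0006] deg 1.4 world shift [0.0018 0.0001 0.0016] tool shift now/.75 [0.0008 0.0031 0.0005] after/.75 [0.0008 0.0031 0.0004]
52 turn/pi [-0.0032 -0.0003 -0.0006] deg 0.6 world shift [0.0015 0.0002 0.0011] tool shift now/.75 [0.0008 0.0023 0.0005] after/.75 [0.0008 0.0023 0.0005]
315
along y [-0.0601 -0.0592  0.0182  0.0216] along x [-0.0257 -0.0018  0.0205  0.0213] z [0.1418 0.1502 0.1666]
normal [ 0.625 -0.195  0.756] lean 40.9 plane offset at C -0.0006
0.0027559831308236094
```

```bash
python3 -m inch '[[[0,0,0],[0,0,0],1],[[0,0,0],[0,0,0],1],[[0,0,0],[0,0,0],1],[[0,0,0],[0,0,0],1]]' | sed -n '1,2p;5,6p'
python3 -c "
from plant import manip
print(manip.sign_off())"
```

```text
t: 16.6
position: [0.5173, -0.2958, 0.1704]
opening: 0.0048
grip_force: 25.0
the job is handed in; nothing more can be done
None
```

Done and handed in: the blue plate is held still about 15 cm above the pad's middle, lengthwise, frosted end to the left, label up (leaning about 40°); the grey plate still hangs, and nothing else looked moved in the last pictures (about 17 s of 38 s used).

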